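# Release the marking stand's ring lock and press the copper flask onto the marking pad

### The arm

A 6-joint arm with a two-finger parallel gripper is mounted at the origin on the work surface. World frame = base frame: x ahead of the robot, y to its left, z up, the work surface at z = 0. Lengths are in m, angles in rad, forces in N, time in s.
With the tool pointing down it reaches from about 0.35 to 0.775 m from the base axis. Payload 7.3 kg.
Tool frame: the origin (TCP) lies midway between the tips of the shut fingers; the grasp point (between the pads) lies 19 mm behind it (robot.grip_depth is the z of the grasp point in the tool frame, in m); z points along the fingers, y is the line along which they close (so a half turn about z gives the same grasp; the last joint's range is limited). The gripper opens to 92 mm and grips with 3 to 60 N. Pads are 19 mm wide; open, the fingers measure 130 mm over their backs; the gripper's body (75 mm by 190 mm) begins 47 mm behind the grasp point.
Start: joints at [-0.146, 0.342, 1.524, -0, 1.275, -0.146], TCP at [0.525, 0, 0.227] pointing down, gripper open.
Joint ranges: [-2.53, 2.53], [-0.77, 2.02], [0.04, 2.7], [-1, 4.14], [0.28, 2.66], [-3.11, 3.11]. Speed limits (rad/s): [2.57, 2.57, 3.14, 3.14, 3.14, 3.14].

### API

Orientations are given as [roll, pitch, yaw] about the fixed x, y, z axes, in that order (R = Rz(yaw) Ry(pitch) Rx(roll)).
In Python, from cell import robot, viewer gives the robot as it stands.
- The arm moves only by the tool step_arm, never from a script. Its argument "increments" is a list of rows, each an object with "delta_pos": the shift along the tool's x, y, z in cm, a list of three; "dr": the turn, a rotation vector about the tool's x, y, z in degrees, a list of three; "fingers": the closure, from -1 (fully open) to 1 (shut), so that 0 is half open. In form: [{"delta_pos": [tx, ty, tz], "dr": [wx, wy, wz], "fingers": fingers}, ...]. A call has exactly 5 rows; each row is the pose to reach, as a shift and turn from the pose commanded when the call began, along the tool's axes at that moment; what a row does not reach only later rows make up. A row lasts 1/8 s, in which the tool goes at most 62.5 mm and 10.7 degrees, less where a joint would pass 70% of its speed; a pose out of reach is approached as far as the arm can. A call with a gripper value outside its range is refused whole. The fingers move at their own pace and stop on an object; "newtons" is the grip in N (left out, the last holds). Time passes only in rows, so rows that repeat a pose let the fingers close, or fill a call up. It gives the time, the measured TCP pose, the force, the opening and the grip force at its end, in the units of the state.
- robot.observe(): the state, without advancing time (a new reading comes with each control period).
- viewer.read_camera(name): name is "scene" or "side" or "wrist"; returns the picture (400x640x3 uint8, red, green, blue); there is no depth.
- viewer.camera_params(name): a dict with "K" (3x3 intrinsics, pixels), "T" (4x4, takes a point from camera to world coordinates). Camera axes: x right, y down, z forward; pixel columns grow to the right and rows downward; lengths in m; the calibration is good to about 2 mm. The wrist camera is an equidistant fisheye: a pixel r from the principal point sees the ray r / f radians off the axis. A picture is of the moment at which its call begins: read the wrist's pose just before it. camera_params takes no time and is no camera call; for the wrist camera it gives the pose at the moment of the call.
- robot.hand_in(): hands the job in; it is judged then, once.
The state is a dict: "time": time; "qpos": joint angles; "qvel": joint speeds; "joint_efforts": joint torques, N m; "tool_pos": TCP position; "tool_rot": TCP orientation; "contact_force": force on the tool from outside, world axes, zero at the start; "torque": the same for the moment, N m; "opening": finger opening in m; "grip_force": force on a finger pad.
Only numpy, scipy, OpenCV 4.12 (cv2) and the standard library are available. Lean on these libraries where they do the work, as an engineer would, in place of code of your own. Each camera call takes 0.05 s, during which the arm holds its last target. There are 200 camera calls.

### The job

The copper flask is to be etch-marked on its base. With the yellow-handled driver turn the slotted lock screw of the marking stand a quarter turn anticlockwise to its stop, so that its red tongue swings out from under the sprung ring, and put the driver back in its block. Then set the copper flask (not the tinned one) upright in the ring, press it fully down, ring and all, onto the marking pad beneath and keep it there: finish while still gripping the flask and holding it down. Leave the other things where they are.

Things in the scene. Friction and masses are not known exactly. Their poses are not given: they have to be found in the camera images.
- driver_grip (a point): Centre of the grip of the driver, a stubby flat-blade key: yellow grip 28 x 28 mm, 52 mm tall, on a 30 mm square brass guard (underside 29 mm below the point), then a 9 mm shank and flat steel blade 24 mm wide, 4 mm thick, its tip 67 mm below the point. z points up from blade to grip, x along the blade's width, y its thickness, both square to the grip's flats. Starts upright in its block. 120 g
- stand: Dark wooden driver block, fixed to the bench, 70 x 70 x 45 mm; origin at the centre of its underside. In its top a slot, centred, 29 mm along the block's x axis and 12 mm along y, 41 mm deep. With the driver home in it, guard on the block's top, point driver_grip is 74 mm above this origin and the blade lies along the block's x axis
- driver: The same driver; origin at its blade tip, axes as for point driver_grip
- unit: The etch-marking stand, bolted down: green base 25 mm thick (x -120 to 90, y -85 to 85 mm), three sprung posts carrying an aluminium ring, the marking head in the middle, the lock screw's axis at x = -100 mm, y = 0, and a grey console 50 mm tall at x = 86 to 138 mm. Origin at bench height under the ring's centre, z up
- lock (a joint): Turn of the lock screw about its upright axis, rad: 0 locked (red tongue points along the stand's +x, under the ring's ear, so the ring cannot go down); grows anticlockwise seen from above to a stop at 1.57 (tongue along +y, ring free). Starts at 0 to 0.3. The tongue clears the ear from about 1.25. Takes about 0.06 N m and stays where it is left
- lock_slot (a point): Centre of the top face of the lock screw's round brass head (32 mm across), 104 mm above the bench. The slot runs right across the head along this point's x axis (which turns with the screw), 7.5 mm wide and 8 mm deep
- ring (a joint): How far the sprung ring has been pushed down, m: 0 up, 0.020 at its bottom stop. Springs take about 5 N to start it and 11 N at the stop
- ring_mouth (a point): Centre of the ring's top face, 85 mm above the bench with the ring up; moves with the ring. The ring is 140 mm across, with a rubber-edged opening 60 mm wide in which the flask's ball sits. A seated flask has its neck point 104 mm above this point (189 mm above the bench with the ring up, 169 mm with it fully down)
- pad (a joint): How far the floating marking head is pushed down, m: 0 up, at most 0.008. It is the blue felt-faced disc, 36 mm across, under the ring's centre, its face 60 mm above the bench. A seated flask's base meets it when the ring is about 14 mm down; at the ring's stop it is about 6 mm in and pushes back with about 6 N
- flask_neck (a point): Middle of the copper flask's neck. The flask is a ball 90 mm across with a straight neck 30 mm across (lip 35 mm) reaching from 90 to 140 mm above its base; 0.2 to 0.42 kg. The point lies on its axis, 115 mm above its base, 25 mm below its lip; z points up along the neck. Starts upright on a cork ring, point 127 mm above the bench
- flask: The copper flask; origin at the bottom of its ball
- tinned_neck (a point): The same point on the other flask, tinned and silver-coloured, of the same size, on its own cork ring: leave it
- cup: Open copper cup, 72 mm across, 65 mm tall; origin at its underside: leave it
- hammer: Hammer with a wooden handle, lying at the robot's left: leave it
Mind the look-alikes: they are no part of the job. Leave any blue or purple look-alike of the flask alone. What is shaped like the driver but pink or white is not meant.

How it is judged:
On the way, in this order (a step that is already met when the one before it is completed fails the run):
1. the lock screw has been turned to release the ring (1.3 rad or more) (value of joint lock above 1.3 rad), for 0.2 s.
2. the driver stands back in its block, let go (horizontal distance between driver_grip and stand below 0.012 m and z of driver_grip in the frame of stand below 0.08 m and angle between driver's own z axis and vertical below 0.15 rad and contact force between the fingers and driver below 0.1 N), for 0.2 s.
At the end, for the whole second after the job is handed in: Copper flask held down by the fingers: ring 17+ mm down, pad 2+ mm in, flask within 6 mm of ring centre, seated, within 7 deg of upright, still, over 6 N on the stand, fingers off the stand; lock at 1.3+ rad; driver upright in its block (12 mm, guard within 6 mm of its top) (value of joint ring above 0.017 m and value of joint pad above 0.002 m and contact force between flask and unit above 6 N and contact force between the fingers and flask above 1 N and horizontal distance between flask and ring_mouth below 0.006 m and z of flask_neck in the frame of ring_mouth below 0.109 m and angle between flask's own z axis and vertical below 0.12 rad and linear speed of flask below 0.01 m/s and contact force between the fingers and unit below 0.5 N and value of joint lock above 1.3 rad and horizontal distance between driver_grip and stand below 0.012 m and z of driver_grip in the frame of stand below 0.08 m and angle between driver's own z axis and vertical below 0.15 rad); the arm keeps its last pose, push and grip.
It fails at once if the lock screw is touched by the gripper itself instead of the driver (contact force between the fingers and lock above 0.5 N).
It fails at once if the tinned flask is disturbed (moved over 30 mm) (distance of tinned_neck from where it was at the start of the episode above 0.03 m).
It fails at once if the cup is disturbed (moved over 30 mm) (distance of cup from where it was at the start of the episode above 0.03 m).
It fails at once if the hammer is disturbed (moved over 30 mm) (distance of hammer from where it was at the start of the episode above 0.03 m).
It also fails if it takes over 67 s, if anything falls off the work surface, if the arm or the gripper's body presses on something with over 40 N, if the wrist force passes 120 N, or if a joint passes its speed limit or range.

## Working session

There is one attempt and no reset: what is moved stays moved. The work goes in short steps, Python scripts to look and compute and a tool call to move; the robot and the scene stay as the last step left them, time stands still between calls to the robot, and variables do not carry over. Pictures are saved under pics/ and viewed, at most 12 in all, crops included, and the job is handed in when it is done.

Besides the shell and the picture viewer there is one more tool, called after "Emit:" as name(argument=value, ...), one argument or row to a line, values as JSON. step_arm: Moves the arm, as the interface text tells. Its arguments: {"type":"object","properties":{"increments":{"type":"array"},"newtons":{"type":"number"}},"required":["increments"]}

```bash
mkdir -p pics; ls; python3 - <<'E'
from cell import robot, viewer
import cv2, numpy as np
for n in ["scene","side"]:
    p=viewer.camera_params(n); print(n,np.round(p["K"],1).tolist(),np.round(p["T"],4).tolist())
    cv2.imwrite(f"pics/{n}0.png",viewer.read_camera(n)[:,:,::-1])
p=viewer.camera_params("wrist"); print(np.round(p["K"],1).tolist(),np.round(p["T"],4).tolist())
cv2.imwrite("pics/wrist0.png",viewer.read_camera("wrist")[:,:,::-1])
print(robot.observe(), robot.grip_depth)
E
```

```text
pics
scene [[417.4, 0.0, 319.0], [0.0, 417.4, 198.7], [0.0, 0.0, 1.0]] [[-0.7132, 0.5715, -0.4059, 0.9064], [0.7009, 0.5863, -0.4062, 0.4547], [0.0058, -0.5742, -0.8187, 0.9122], [0.0, 0.0, 0.0, 1.0]]
side [[490.7, 0.0, 320.5], [0.0, 490.7, 206.5], [0.0, 0.0, 1.0]] [[-0.9981, -0.0351, 0.0499, 0.4793], [-0.0593, 0.7503, -0.6584, 0.8019], [-0.0144, -0.6602, -0.751, 0.9921], [0.0, 0.0, 0.0, 1.0]]
[[309.7, 0.0, 316.9], [0.0, 309.7, 201.2], [0.0, 0.0, 1.0]] [[1.0, 0.0001, -0.0014, 0.5253], [-0.0004, -0.9553, -0.2956, 0.0803], [-0.0014, 0.2956, -0.9553, 0.3843], [0.0, 0.0, 0.0, 1.0]]
{'time': 0.15, 'qpos': array([-1.46015217e-01,  3.42595996e-01,  1.52477252e+00, -1.67279541e-05,
        1.27541704e+00, -1.46001513e-01]), 'qvel': array([-0.00021223, -0.00179687, -0.00258466,  0.00137111,  0.00040262,
       -0.00141804]), 'joint_efforts': array([ 7.52666965e-04, -4.31470585e+01, -2.44352603e+01,  7.18239485e-02,
        5.38185902e-02, -1.32920518e-04]), 'tool_pos': array([5.24700052e-01, 5.32357453e-05, 2.26196074e-01]), 'tool_rot': array([-3.14041012e+00, -1.57719853e-04,  1.57078741e+00]), 'contact_force': array([ 0.7291461 , -0.06766669,  0.67078542]), 'torque': array([-0.01758128,  0.059026  , -0.01975702]), 'grip_force': 0.0, 'opening': 0.09217622844473762} -0.0188
```

View pics/scene0.png

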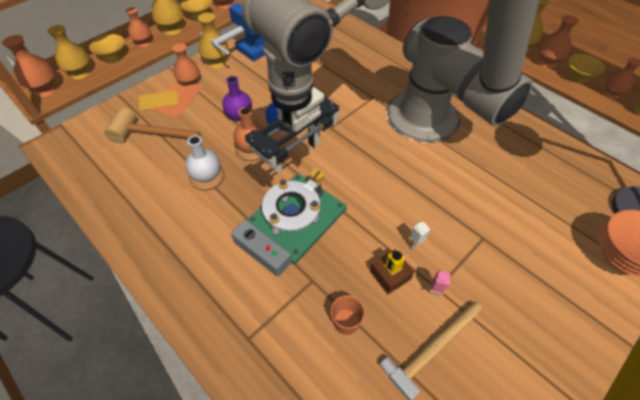

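View pics/side0.png

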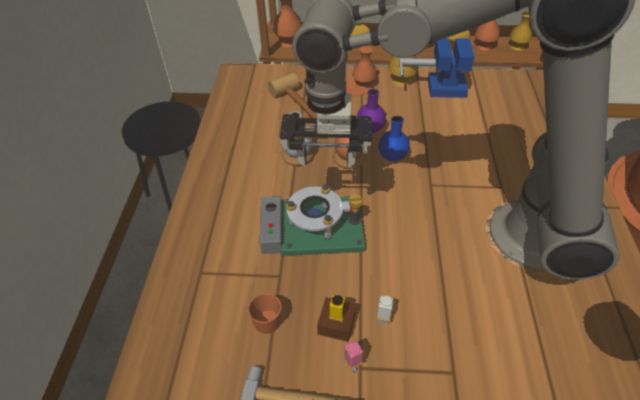

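View pics/wrist0.png

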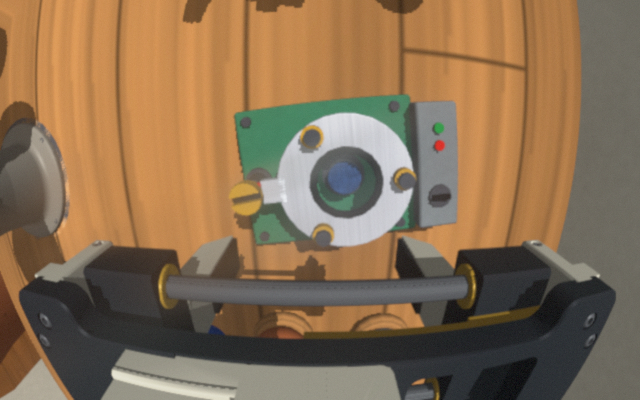

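The scene view shows three driver-shaped things: yellow (395,262) in the dark block, pink (440,283) and white (420,235). The yellow one, in the block, is the one meant. The flasks are copper (245,135), tinned (203,165), purple (236,105) and blue (275,115). In the wrist view, the ring is at (345,180) and the lock screw at (245,198).

```bash
cat > h.py <<'E'
from cell import robot, viewer
import cv2, numpy as np
def ray(n,uv,P=None):
    p=P or viewer.camera_params(n); K,T=np.array(p["K"]),np.array(p["T"])
    x=(uv[0]-K[0,2])/K[0,0]; y=(uv[1]-K[1,2])/K[1,1]
    if n=="wrist":
        r=np.hypot(x,y); s=np.sin(r)/r if r>1e-9 else 1; d=np.array([x*s,y*s,np.cos(r)])
    else: d=np.array([x,y,1.])
    return T[:3,3],T[:3,:3]@d
def at(n,uv,z,P=None):
    o,d=ray(n,uv,P); return o+d*(z-o[2])/d[2]
def tri(*rs):
    A=0;b=0
    for o,d in rs:
        d=d/np.linalg.norm(d);M=np.eye(3)-np.outer(d,d);A=A+M;b=b+M@o
    return np.linalg.solve(A,b)
def blobs(img,lo,hi,amin=30):
    h=cv2.cvtColor(img,cv2.COLOR_RGB2HSV); m=cv2.inRange(h,np.array(lo),np.array(hi))
    n,l,s,c=cv2.connectedComponentsWithStats(m)
    return [(s[i].tolist(),c[i].round(1).tolist(),l==i) for i in range(1,n) if s[i,4]>=amin]
E
python3 - <<'E'
from h import *
a=[]
for n in ["scene","side"]:
    im=cv2.imread(f"pics/{n}0.png")[:,:,::-1].copy()
    B=blobs(im,(22,180,120),(32,255,255),20); print(n,[b[:2] for b in B])
    print("blockdark",[b[:2] for b in blobs(im,(0,100,20),(14,255,95),150)])
    print("pink",[b[:2] for b in blobs(im,(160,80,120),(179,255,255),20)])
print("grip~",at("scene",(395,264),.075),at("side",(337,311),.075))
print("pink",at("scene",(440,283),.06),"white",at("scene",(420,235),.06),at("side",(385,308),.06))
print("ring w",at("wrist",(345,180),.06),at("wrist",(347,180),.085),"head",at("wrist",(245,198),.104))
print("flask neck copper",at("scene",(245,118),.15),"cup",at("scene",(347,300),.065),at("side",(265,303),.065))
print("tinned lip",at("scene",(195,142),.152), "tinned side body",at("side",(297,150),.05),"copper",at("side",(345,150),.05),at("scene",(245,140),.05),"blue",at("side",(396,122),.152),"purple",at("side",(373,95),.152),at("scene",(234,82),.152))
E
```

```text
scene [([388, 253, 17, 20, 153], [396.0, 262.8])]
blockdark [([386, 0, 25, 39, 634], [397.1, 17.0]), ([526, 20, 60, 60, 918], [552.7, 50.8]), ([320, 49, 91, 55, 1578], [367.9, 76.2]), ([29, 56, 33, 56, 442], [46.2, 84.2]), ([585, 60, 55, 53, 1215], [616.9, 84.6]), ([533, 79, 107, 56, 221], [590.5, 108.8]), ([444, 112, 27, 30, 247], [459.9, 129.2]), ([496, 121, 50, 35, 1005], [518.0, 139.1]), ([0, 164, 40, 34, 492], [16.8, 179.6]), ([245, 165, 26, 21, 258], [259.1, 174.5]), ([572, 214, 37, 32, 575], [589.3, 226.3]), ([369, 262, 43, 31, 326], [386.2, 278.7]), ([0, 356, 24, 44, 286], [9.0, 381.7])]
pink [([432, 271, 18, 21, 266], [441.2, 281.1])]
side [([329, 297, 16, 23, 194], [335.9, 310.2])]
blockdark [([265, 20, 28, 36, 199], [276.9, 41.9]), ([351, 120, 47, 74, 1003], [373.8, 164.2]), ([399, 125, 115, 49, 1659], [457.4, 148.4]), ([504, 137, 27, 56, 271], [518.4, 162.4]), ([625, 151, 15, 61, 706], [633.1, 177.7]), ([327, 168, 19, 23, 163], [335.0, 177.2]), ([97, 174, 46, 107, 629], [120.0, 230.0]), ([77, 278, 28, 45, 269], [91.1, 299.9]), ([274, 297, 17, 33, 161], [281.5, 313.8]), ([
[... 266 characters left out ...]
 0.2873074 0.075    ]
pink [0.45222743 0.37738788 0.06      ] white [0.38678396 0.27226051 0.06      ] [0.38651885 0.2664572  0.06      ]
ring w [0.55525501 0.00384853 0.06      ] [0.55494966 0.00974744 0.085     ] head [ 0.45582196 -0.00324038  0.104     ]
flask neck copper [ 0.48702502 -0.23781953  0.15      ] cup [0.62771528 0.26277707 0.065     ] [0.64371703 0.27035661 0.065     ]
tinned lip [ 0.62826259 -0.25609642  0.152     ] tinned side body [ 0.62146679 -0.23465338  0.05      ] copper [ 0.48503777 -0.24058467  0.05      ] [ 0.48657891 -0.26053669  0.05      ] blue [ 0.35105965 -0.24464135  0.152     ] purple [ 0.41110593 -0.36259168  0.152     ] [ 0.42163608 -0.36733589  0.152     ]
```

Emit:
step_arm(
  increments=[
    {"delta_pos": [-1,-4,2],"dr": [0,0,0],"fingers": -1},
    {"delta_pos": [-2.5,-7,5],"dr": [0,0,0],"fingers": -1},
    {"delta_pos": [-2.5,-7,5.5],"dr": [0,0,0],"fingers": -1},
    {"delta_pos": [-2.5,-7,5.5],"dr": [0,0,0],"fingers": -1},
    {"delta_pos": [-2.5,-7,5.5],"dr": [0,0,0],"fingers": -1},
  ],
)

```text
time: 0.78
tool_pos: [0.4565, -0.0249, 0.1725]
tool_rot: [3.139, 0.0, 1.571]
contact_force: [0.9, 0.1, 0.8]
opening: 0.0918
grip_force: 0.0
```

```bash
python3 - <<'E'
from h import *
P=viewer.camera_params("wrist");im=viewer.read_camera("wrist");np.savez("w1.npz",im=im,T=P["T"],K=P["K"])
print(robot.observe()["tool_pos"])
# rectified top view of plane z=.104, 0.25 mm/px, x right y up, centre (.456,-.003)
def top(im,P,z,c,half,s):
    T=np.array(P["T"]);K=np.array(P["K"]);n=int(2*half/s)
    X,Y=np.meshgrid(c[0]-half+s*np.arange(n),c[1]+half-s*np.arange(n))
    p=np.stack([X,Y,np.full_like(X,z)],-1)-T[:3,3]; q=p@T[:3,:3]
    r=np.hypot(q[...,0],q[...,1]);th=np.arctan2(r,q[...,2])
    u=K[0,2]+K[0,0]*th*q[...,0]/r; v=K[1,2]+K[1,1]*th*q[...,1]/r
    return cv2.remap(im,u.astype(np.float32),v.astype(np.float32),cv2.INTER_LINEAR)
a=top(im,P,.104,(.456,-.003),.04,.0002)
cv2.imwrite("pics/w1.png",np.hstack([cv2.resize(im,(640,400)),a[:400]])[:,:,::-1][:, :][:400, :] if 0 else cv2.vconcat([cv2.resize(im[:, :],(400,250)),a])[:600,:,::-1])
E
```

```text
[ 0.45628791 -0.02488846  0.17246295]
```

View pics/w1.png

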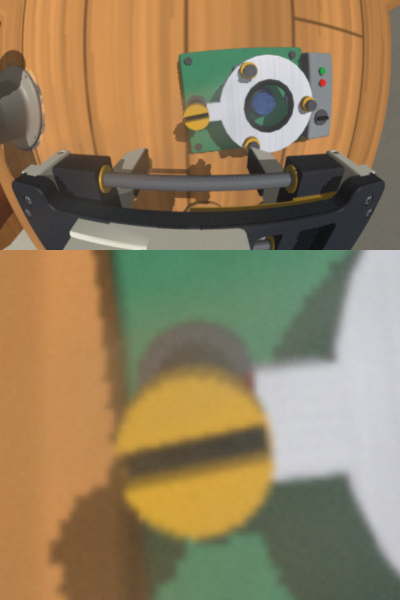

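The rectified view shows the brass head at about (194,203) within it, 160 px (32 mm) across, which matches the size given. The slot is tilted about +11°. I'll fit both numerically.

```bash
cat >> h.py <<'E'
def top(im,P,z,c,half,s):
    T=np.array(P["T"]);K=np.array(P["K"]);n=int(2*half/s)
    X,Y=np.meshgrid(c[0]-half+s*np.arange(n),c[1]+half-s*np.arange(n))
    p=np.stack([X,Y,np.full_like(X,z)],-1)-T[:3,3]; q=p@T[:3,:3]
    r=np.hypot(q[...,0],q[...,1]);th=np.arctan2(r,q[...,2])
    u=K[0,2]+K[0,0]*th*q[...,0]/r; v=K[1,2]+K[1,1]*th*q[...,1]/r
    return cv2.remap(im,u.astype(np.float32),v.astype(np.float32),cv2.INTER_LINEAR)
def slot(im,P,c0,z=.104):
    s=.0002;h=.025
    a=top(im,P,z,c0,h,s); hsv=cv2.cvtColor(a,cv2.COLOR_RGB2HSV)
    m=cv2.inRange(hsv,np.array((18,150,110)),np.array((32,255,255)))
    C=np.vstack([c for c in cv2.findContours(m,0,1)[0] if cv2.contourArea(c)>800])
    (cx,cy),r=cv2.minEnclosingCircle(C)
    yy,xx=np.mgrid[:m.shape[0],:m.shape[1]]
    d=(cv2.cvtColor(a,cv2.COLOR_RGB2GRAY)<90)&(np.hypot(xx-cx,yy-cy)<65)
    p=np.c_[xx[d],yy[d]].astype(np.float32); vx,vy,px,py=cv2.fitLine(p,cv2.DIST_HUBER,0,.01,.01).ravel()
    w=lambda u,v:(c0[0]-h+s*u,c0[1]+h-s*v)
    return dict(c=np.round(w(cx,cy),4),r=r*s,slot_c=np.round(w(px,py),4),ang=np.degrees(np.arctan(-vy/vx)))
E
python3 - <<'E'
from h import *
f=np.load("w1.npz");P=dict(K=f["K"],T=f["T"]);im=f["im"]
print(slot(im,P,(.455,-.0035)))
# ring: centre of opening at z=.085 : dark/green vs white
a=top(im,P,.085,(.555,.008),.09,.0003);hsv=cv2.cvtColor(a,cv2.COLOR_RGB2HSV)
m=cv2.inRange(hsv,np.array((0,0,150)),np.array((179,60,255)))
C=max(cv2.findContours(m,0,1)[0],key=cv2.contourArea)
m2=np.zeros_like(m);cv2.drawContours(m2,[C],-1,255,-1);m2=cv2.morphologyEx(m2,cv2.MORPH_OPEN,np.ones((121,121)))
C=max(cv2.findContours(m2,0,1)[0],key=cv2.contourArea)
(cx,cy),r=cv2.minEnclosingCircle(C);print("ring outer",.555-.09+cx*.0003,.008+.09-cy*.0003,r*.0003,cv2.fitEllipse(C))
# block by wrist at hi res later; scene crop
im=cv2.imread("pics/scene0.png")[220:310,350:470];im2=cv2.imread("pics/scene0.png")[80:200,170:290]
cv2.imwrite("pics/c.png",np.hstack([cv2.resize(im,(480,360)),cv2.resize(im2,(360,360))])[:,:800])
E
```

```text
{'c': array([ 0.4545, -0.0043]), 'r': 0.01639394989013672, 'slot_c': array([ 0.4544, -0.0037], dtype=float32), 'ang': np.float32(11.789507)}
ring outer 0.5540731750488281 0.0070386138916015695 0.07001322784423827 ((291.01116943359375, 302.4046630859375), (415.76556396484375, 436.6911315917969), 8.19144058227539)
```

View pics/c.png

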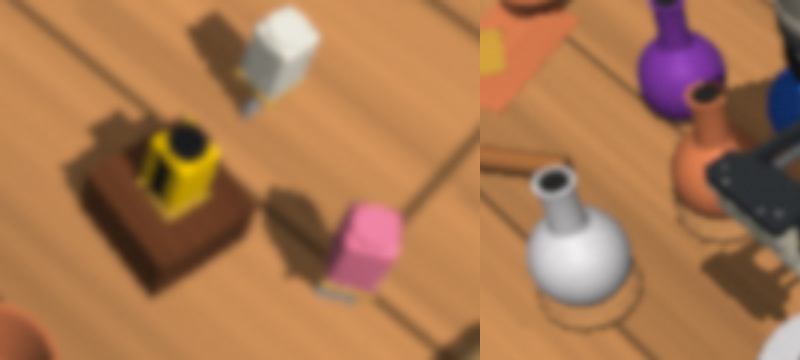

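Emit:
step_arm(
  increments=[
    {"delta_pos": [5,0.5,-3],"dr": [0,0,0],"fingers": -1},
    {"delta_pos": [11,1.5,-5.5],"dr": [0,0,0],"fingers": -1},
    {"delta_pos": [17,2.5,-5.5],"dr": [0,0,0],"fingers": -1},
    {"delta_pos": [23,3.5,-5.5],"dr": [0,0,0],"fingers": -1},
    {"delta_pos": [28.5,3.5,-5],"dr": [0,0,0],"fingers": -1},
  ],
)

```text
time: 1.45
tool_pos: [0.491, 0.263, 0.2225]
tool_rot: [3.139, -0.001, 1.572]
contact_force: [1.0, -0.4, 0.7]
opening: 0.092
grip_force: 0.0
```

The crop confirms the yellow driver (black cap) in the dark block. It also shows the copper flask, between the tinned, purple and blue ones. Next I'll look at the driver from above.

```bash
python3 - <<'E'
from h import *
P=viewer.camera_params("wrist");im=viewer.read_camera("wrist");np.savez("w2.npz",im=im,T=P["T"],K=P["K"])
t=top(im,P,.1,(.492,.285),.06,.0003); b=top(im,P,.045,(.492,.285),.06,.0003)
cv2.imwrite("pics/w2.png",np.hstack([t,b])[:,:,::-1])
def rect(a,m,s,c,h):
    C=max(cv2.findContours(m,0,1)[0],key=cv2.contourArea);(x,y),wh,an=cv2.minAreaRect(C)
    print((c[0]-h+x*s,c[1]+h-y*s),np.array(wh)*s,-an)
hs=cv2.cvtColor(b,cv2.COLOR_RGB2HSV); rect(b,cv2.inRange(hs,np.array((0,60,20)),np.array((14,255,110))),.0003,(.492,.285),.06)
E
```

```text
(0.4892393646240234, 0.2602615814208984) [0.01880478 0.02493308] -79.4389877319336
```

View pics/w2.png

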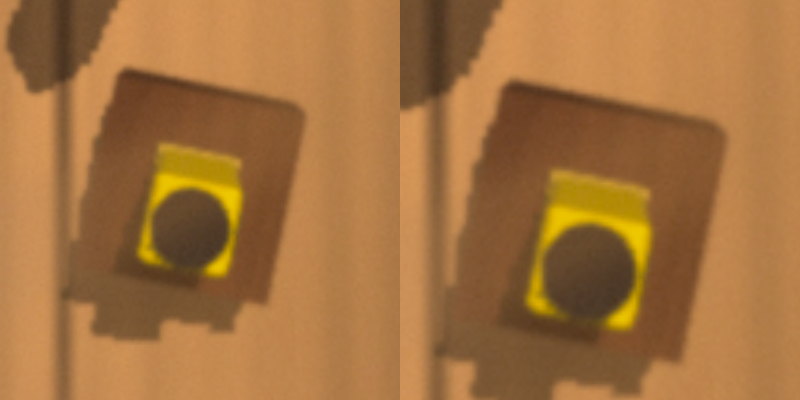

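The view rectified at z=0.10 shows the grip's top square centred near (191,227), so (0.489, 0.277), turned about −10°. I'll refine that.

```bash
python3 - <<'E'
from h import *
f=np.load("w2.npz");P=dict(K=f["K"],T=f["T"]);im=f["im"]
t=top(im,P,.1,(.492,.285),.06,.0003);hs=cv2.cvtColor(t,cv2.COLOR_RGB2HSV)
m=cv2.inRange(hs,np.array((24,200,200)),np.array((32,255,255)))
C=max(cv2.findContours(m,0,1)[0],key=cv2.contourArea);(x,y),wh,an=cv2.minAreaRect(C)
print(.432+x*.0003,.345-y*.0003,np.array(wh)*.0003,-an)
b=top(im,P,.045,(.492,.285),.06,.0003)
for n,i in(("grip",t),("block",b)):
  L=cv2.createLineSegmentDetector().detect(cv2.cvtColor(i,cv2.COLOR_RGB2GRAY))[0][:,0]
  for l in L:
    d=l[2:]-l[:2];n_=np.hypot(*d)
    if n_>70: print(n,l.round(),round(float(np.degrees(np.arctan2(-d[1],d[0]))%90),1))
print(robot.observe()["tool_pos"],robot.observe()["tool_rot"])
E
```

```text
0.4911092697143555 0.28651485900878904 [0.02559054 0.01014982] -13.523159980773926
grip [124.  66. 296. 102.] 78.2
grip [240. 158. 160. 141.] 77.9
grip [306. 114. 267. 303.] 78.2
block [110.  78. 316. 121.] 78.3
block [249. 188. 153. 167.] 78.0
block [303. 251. 289. 323.] 78.4
[0.48949065 0.26861852 0.22136824] [ 3.14080812 -0.0043823   1.57487563]
```

Emit:
step_arm(
  increments=[
    {"delta_pos": [0.5,0,2],"dr": [0,0,6],"fingers": -1},
    {"delta_pos": [0.9,0,5],"dr": [0,0,11.9],"fingers": -1},
    {"delta_pos": [0.9,0,8],"dr": [0,0,11.9],"fingers": -1},
    {"delta_pos": [0.9,0,8.5],"dr": [0,0,11.9],"fingers": -1},
    {"delta_pos": [0.9,0,8.5],"dr": [0,0,11.9],"fingers": -1},
  ],
)

```text
time: 2.12
tool_pos: [0.4906, 0.2693, 0.1374]
tool_rot: [3.141, -0.001, 1.363]
contact_force: [0.0, -0.1, -0.0]
opening: 0.0915
grip_force: 0.0
```

```bash
python3 - <<'E'
from h import *
P=viewer.camera_params("wrist");im=viewer.read_camera("wrist");o=robot.observe();print(o["tool_pos"],o["tool_rot"])
np.savez("w3.npz",im=im,T=P["T"],K=P["K"])
t=top(im,P,.1,(.489,.278),.05,.0003)
cv2.imwrite("pics/w3.png",np.hstack([cv2.resize(im,(480,300)),t[:300]])[:,:,::-1])
E
```

```text
[0.49089636 0.26940754 0.13799127] [ 3.13969018e+00 -1.21604644e-03  1.36322076e+00]
```

View pics/w3.png

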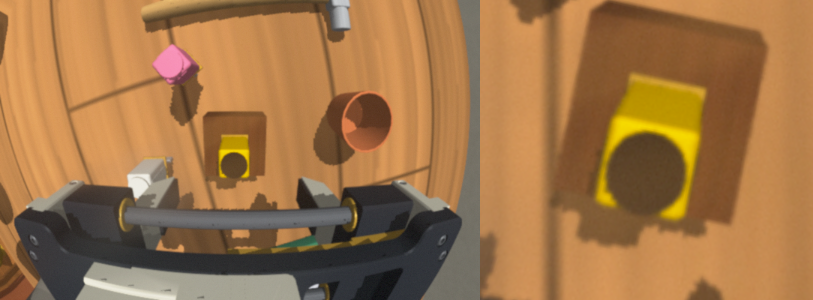

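The rectified view puts the grip top's centre near (170,168), so (0.490, 0.2776), which agrees with the earlier value. The white look-alike, at (150,170) in the wrist view, sits about 2 cm outside the fingers, so I'll close the fingers partly before going down.

Emit:
step_arm(
  increments=[
    {"delta_pos": [0.5,-0.2,0.5],"dr": [0,0,0],"fingers": -0.4},
    {"delta_pos": [0.8,-0.25,2],"dr": [0,0,0],"fingers": -0.4},
    {"delta_pos": [0.8,-0.25,4.5],"dr": [0,0,0],"fingers": -0.4},
    {"delta_pos": [0.8,-0.25,7],"dr": [0,0,0],"fingers": -0.4},
    {"delta_pos": [0.8,-0.25,8.1],"dr": [0,0,0],"fingers": -0.4},
  ],
  newtons=30,
)

```text
time: 2.8
tool_pos: [0.4882, 0.2772, 0.0538]
tool_rot: [-3.139, 0.002, 1.363]
contact_force: [0.3, 0.1, 0.5]
opening: 0.0641
grip_force: 0.0
```

Emit:
step_arm(
  increments=[
    {"delta_pos": [0,0,0],"dr": [0,0,0],"fingers": 0},
    {"delta_pos": [0,0,0],"dr": [0,0,0],"fingers": 0.6},
    {"delta_pos": [0,0,0],"dr": [0,0,0],"fingers": 1},
    {"delta_pos": [0,0,0],"dr": [0,0,0],"fingers": 1},
    {"delta_pos": [0,0,0],"dr": [0,0,0],"fingers": 1},
  ],
  newtons=30,
)

```text
time: 3.42
tool_pos: [0.4895, 0.2775, 0.0563]
tool_rot: [3.141, -0.0, 1.363]
contact_force: [-0.2, -0.2, 3.8]
opening: 0.0278
grip_force: 30.0
```

Emit:
step_arm(
  increments=[
    {"delta_pos": [0,0,-1],"dr": [0,0,0],"fingers": 1},
    {"delta_pos": [0,0,-4],"dr": [0,0,0],"fingers": 1},
    {"delta_pos": [0,0,-8],"dr": [0,0,0],"fingers": 1},
    {"delta_pos": [0,0,-13],"dr": [0,0,0],"fingers": 1},
    {"delta_pos": [0,0,-13.5],"dr": [0,0,0],"fingers": 1},
  ],
)

```text
time: 4.05
tool_pos: [0.491, 0.2781, 0.1951]
tool_rot: [3.135, -0.004, 1.363]
contact_force: [0.9, 0.1, -1.3]
opening: 0.0277
grip_force: 30.0
```

```bash
python3 - <<'E'
from h import *
o=robot.observe();print(o["tool_pos"],o["opening"])
P=viewer.camera_params("wrist");W=viewer.read_camera("wrist");S=viewer.read_camera("side");C=viewer.read_camera("scene")
np.savez("w4.npz",im=W,T=P["T"],K=P["K"])
def pix(n,X):
    p=viewer.camera_params(n);q=np.linalg.inv(p["T"])@np.r_[X,1];q=p["K"]@q[:3];return (q[:2]/q[2]).astype(int)
tip=np.array([.49,.2775,.16])
u=pix("side",tip);v=pix("scene",tip);print(u,v)
t=top(W,P,.045,(.49,.278),.045,.0003)
f=lambda i,c,w:cv2.resize(i[max(0,c[1]-w):c[1]+w,max(0,c[0]-w):c[0]+w],(260,260))
cv2.imwrite("pics/w4.png",np.hstack([f(S,u,35),f(C,v,35),cv2.resize(t,(260,260))])[:,:,::-1])
E
```

```text
[0.49100085 0.2781058  0.19507215] 0.02769728459919933
[336 285] [401 242]
```

View pics/w4.png

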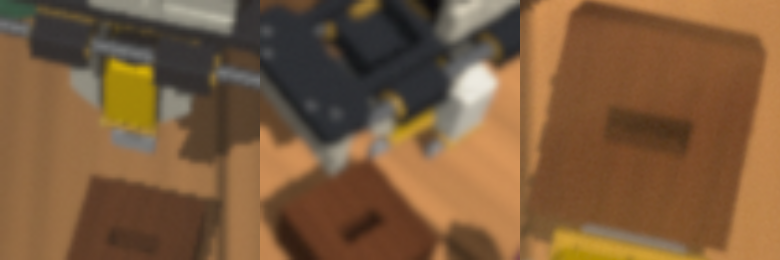

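The side view shows the blade's width along the closing direction. The block slot is centred at about (0.4893, 0.278). Next I carry the driver over the lock screw, turning it +23.7° to match the slot.

Emit:
step_arm(
  increments=[
    {"delta_pos": [-4,0.3,0],"dr": [0,0,-5],"fingers": 1},
    {"delta_pos": [-10,0.8,0],"dr": [0,0,-10],"fingers": 1},
    {"delta_pos": [-16,1.3,0],"dr": [0,0,-17],"fingers": 1},
    {"delta_pos": [-22,1.8,0],"dr": [0,0,-23],"fingers": 1},
    {"delta_pos": [-26.5,2.1,0],"dr": [0,0,-23.7],"fingers": 1},
  ],
)

```text
time: 4.82
tool_pos: [0.4535, 0.0118, 0.1891]
tool_rot: [-3.138, -0.001, 1.777]
contact_force: [-0.1, -0.8, -1.0]
opening: 0.0277
grip_force: 30.0
```

```bash
python3 - <<'E'
from h import *
viewer.read_camera("side")
viewer.read_camera("side")
P=viewer.camera_params("wrist");W=viewer.read_camera("wrist");o=robot.observe();print(o["tool_pos"],o["tool_rot"])
np.savez("w5.npz",im=W,T=P["T"],K=P["K"])
try: print(slot(W,P,(.4545,-.004)))
except Exception as e: print(e)
t=top(W,P,.104,(.4545,-.004),.035,.00025);b=top(W,P,o["tool_pos"][2]-.0493,(.4545,-.004),.05,.00035)
cv2.imwrite("pics/w5.png",np.hstack([t,b,cv2.resize(W[150:350,200:440],(240,280))])[:,:,::-1])
E
```

```text
[0.45398891 0.01206615 0.18924752] [-3.13841358e+00 -1.09301762e-03  1.77266423e+00]
OpenCV(4.12.0) /io/opencv/modules/imgproc/src/linefit.cpp:50: error: (-215:Assertion failed) count > 0 in function 'fitLine2D_wods'
Traceback (most recent call last):
ValueError: all the input array dimensions except for the concatenation axis must match exactly, but along dimension 0, the array at index 0 has size 280 and the array at index 1 has size 285
```

```bash
python3 - <<'E'
from h import *
f=np.load("w5.npz");P=dict(K=f["K"],T=f["T"]);W=f["im"]
b=top(W,P,.1892-.0493,(.4540,.012),.03,.0002)
cv2.imwrite("pics/w5.png",np.hstack([cv2.resize(b,(400,400)),cv2.resize(W[140:300,240:400],(400,400))])[:,:,::-1])
E
```

```text
(no output)
```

View pics/w5.png

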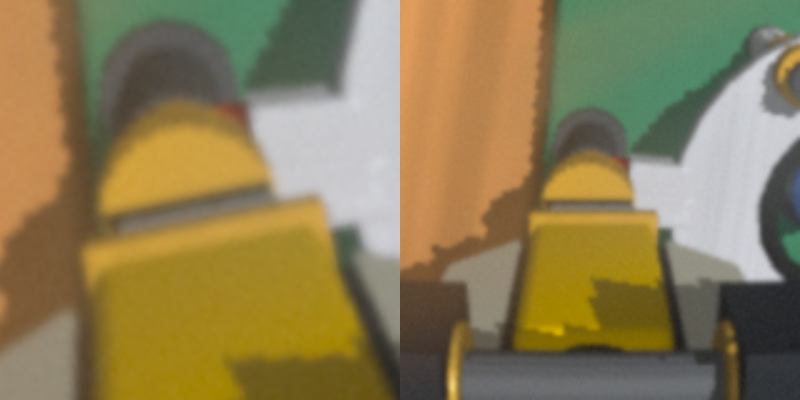

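```bash
python3 - <<'E'
from h import *
f=np.load("w5.npz");P=dict(K=f["K"],T=f["T"]);W=f["im"]
T=P["T"];print("cam",T[:3,3].round(4))
b=top(W,P,.1399,(.4540,.012),.03,.0002)
# profile across blade, along tool x (101.6deg), averaged over +-6mm of blade width
a=np.radians(11.6);e=np.array([np.cos(a),np.sin(a)]);n=np.array([-e[1],e[0]])
for k in np.arange(-.006,.0065,.0005):
    px=[]
    for w in np.linspace(-.006,.006,13):
        p=np.array([.4540,.012])+n*k+e*w
        px.append(b[int(round((.042-p[1])/.0002)),int(round((p[0]-.424)/.0002))])
    print(round(k*1000,1),np.mean(px,0).round().astype(int).tolist(),end=" ")
    p=np.array([.454,.012])+n*k; o=T[:3,3];d=np.r_[p,.1399]-o
    print((o+d*(.104-o[2])/d[2])[:2].round(4))
E
```

```text
cam [0.4386 0.089  0.3473]
-6.0 [197, 155, 62] [ 0.4581 -0.0082]
-5.5 [200, 157, 64] [ 0.458  -0.0076]
-5.0 [201, 157, 66] [ 0.4579 -0.0071]
-4.5 [196, 154, 67] [ 0.4577 -0.0065]
-4.0 [187, 147, 67] [ 0.4576 -0.0059]
-3.5 [169, 135, 69] [ 0.4575 -0.0054]
-3.0 [156, 128, 75] [ 0.4574 -0.0048]
-2.5 [140, 121, 89] [ 0.4573 -0.0042]
-2.0 [132, 120, 100] [ 0.4571 -0.0036]
-1.5 [122, 114, 101] [ 0.457  -0.0031]
-1.0 [115, 108, 95] [ 0.4569 -0.0025]
-0.5 [108, 98, 81] [ 0.4568 -0.0019]
0.0 [116, 100, 72] [ 0.4567 -0.0013]
0.5 [128, 106, 66] [ 0.4566 -0.0008]
1.0 [162, 130, 65] [ 4.564e-01 -2.000e-04]
1.5 [179, 141, 66] [4.563e-01 4.000e-04]
2.0 [197, 155, 67] [0.4562 0.001 ]
2.5 [202, 158, 67] [0.4561 0.0015]
3.0 [205, 160, 66] [0.456  0.0021]
3.5 [206, 161, 66] [0.4558 0.0027]
4.0 [207, 162, 68] [0.4557 0.0033]
4.5 [207, 161, 67] [0.4556 0.0038]
5.0 [207, 161, 66] [0.4555 0.0044]
5.5 [207, 161, 66] [0.4554 0.005 ]
6.0 [207, 161, 66] [0.4553 0.0056]
```

Emit:
step_arm(
  increments=[
    {"delta_pos": [-0.8,-0.15,0],"dr": [0,0,0],"fingers": 1},
    {"delta_pos": [-1.4,-0.25,1],"dr": [0,0,0],"fingers": 1},
    {"delta_pos": [-1.4,-0.25,2.5],"dr": [0,0,0],"fingers": 1},
    {"delta_pos": [-1.4,-0.25,3.2],"dr": [0,0,0],"fingers": 1},
    {"delta_pos": [-1.4,-0.25,3.2],"dr": [0,0,0],"fingers": 1},
  ],
)

```text
time: 5.6
tool_pos: [0.4552, -0.0001, 0.158]
tool_rot: [-3.14, -0.001, 1.778]
contact_force: [0.8, -0.4, -0.9]
opening: 0.0279
grip_force: 30.0
```

```bash
cat > prof.py <<'E'
from h import *
viewer.read_camera("side")
P=viewer.camera_params("wrist");W=viewer.read_camera("wrist");o=robot.observe();t=o["tool_pos"];print(t,o["tool_rot"],o["contact_force"])
np.savez("w6.npz",im=W,T=P["T"],K=P["K"])
c=t[:2];b=top(W,P,.105,c,.03,.0002)
a=o["tool_rot"][2]-np.pi/2;e=np.array([np.cos(a),np.sin(a)]);n=np.array([-e[1],e[0]])
for w0 in(-.014,-.009,-.005,0,.005,.009,.014):
    print(w0,end=": ")
    for k in np.arange(-.007,.0085,.0005):
        px=[]
        for w in np.linspace(-.001,.001,5):
            d=n*k+e*(w0+w); px.append(b[int(round((.03-d[1])/.0002)),int(round((d[0]+.03)/.0002))])
        m=np.mean(px,0); print(f"{m[0]:.0f}/{m[2]:.0f}",end=" ")
    print()
E
python3 prof.py
```

```text
[ 4.55774252e-01 -2.79914176e-04  1.58899637e-01] [3.14119456e+00 1.31091062e-04 1.77728978e+00] [ 0.35119463 -0.17287871 -0.57972142]
-0.014: 179/47 191/54 199/58 203/61 204/62 198/61 184/60 167/59 147/56 128/54 109/54 102/54 103/54 114/55 140/56 165/58 192/60 202/60 208/59 209/61 209/60 207/59 205/59 202/59 197/58 193/58 185/57 173/55 159/54 148/53 136/50 
-0.009: 179/49 188/54 196/60 200/62 200/63 195/62 184/62 169/65 154/73 142/85 134/95 125/95 120/89 121/74 140/66 163/61 191/63 202/64 208/65 209/64 209/63 208/63 209/62 209/63 209/64 209/63 210/62 210/62 210/62 210/61 210/61 
-0.005: 179/50 189/55 198/61 201/63 202/65 196/65 186/65 171/67 155/74 142/86 134/99 126/98 123/93 125/83 141/73 162/67 188/66 200/65 206/66 206/65 208/65 208/65 208/64 208/63 208/64 208/63 208/64 208/64 208/63 209/62 210/64 
0: 179/53 190/58 199/65 201/67 201/68 197/68 187/68 172/70 156/78 143/89 135/101 126/100 122/94 124/82 142/75 162/69 187/67 200/67 207/68 207/67 207/67 207/67 206/67 207/66 207/66 208/67 208/68 208/67 208/68 209/69 209/67 
0.005: 181/55 191/61 199/66 203/69 203/71 198/71 186/71 173/72 159/81 145/91 135/102 126/102 122/98 124/87 142/79 165/72 189/71 199/70 206/71 206/72 207/72 207/71 207/72 208/72 207/70 207/71 207/71 208/69 208/70 208/71 208/71 
0.009: 179/56 188/63 197/68 201/71 202/73 197/73 185/73 171/73 154/82 144/92 135/104 127/106 123/102 125/91 143/82 165/75 189/75 201/75 206/75 207/75 207/74 207/73 207/73 207/73 205/72 205/73 204/73 202/74 197/72 193/71 186/72 
0.014: 181/59 190/66 198/71 201/72 203/73 199/74 189/76 178/80 169/99 170/121 177/149 183/160 188/167 192/166 196/167 200/166 203/170 202/171 199/170 196/171 193/171 192/171 193/177 193/178 191/179 191/182 192/185 195/191 197/195 199/199 200/200
```

Emit:
step_arm(
  increments=[
    {"delta_pos": [-0.3,-0.2,0],"dr": [0,0,0],"fingers": 1},
    {"delta_pos": [-0.3,-0.2,0.2],"dr": [0,0,0],"fingers": 1},
    {"delta_pos": [-0.3,-0.2,0.5],"dr": [0,0,0],"fingers": 1},
    {"delta_pos": [-0.3,-0.2,0.8],"dr": [0,0,0],"fingers": 1},
    {"delta_pos": [-0.3,-0.2,0.8],"dr": [0,0,0],"fingers": 1},
  ],
)

```text
time: 6.32
tool_pos: [0.454, -0.0038, 0.1504]
tool_rot: [-3.141, -0.0, 1.777]
contact_force: [-0.7, 0.4, -1.6]
opening: 0.0281
grip_force: 30.0
```

```bash
python3 prof.py
```

```text
[ 0.45421496 -0.00381688  0.15068633] [-3.14158796e+00 -7.62847833e-06  1.77677292e+00] [ 0.14101493 -0.48584211 -0.52632927]
-0.014: 156/32 156/33 156/34 157/34 159/34 167/37 179/43 192/51 201/56 205/58 205/59 200/60 188/58 171/55 148/54 130/53 114/52 107/52 106/53 109/54 124/55 142/57 162/59 169/61 169/60 164/57 157/55 150/54 143/55 133/53 124/53 
-0.009: 161/34 161/34 161/34 162/36 162/38 165/38 174/42 186/49 193/54 198/58 200/60 197/61 187/62 172/62 155/71 142/82 135/98 126/98 119/90 117/78 134/67 159/60 190/61 203/60 208/60 209/60 210/61 210/62 210/62 210/62 210/61 
-0.005: 162/37 162/37 161/35 161/35 162/35 166/40 175/47 187/54 196/59 201/62 202/64 197/63 188/63 175/64 158/73 144/83 134/98 125/98 119/91 117/79 136/68 161/63 188/62 202/63 207/63 208/63 208/63 208/63 208/63 209/63 209/62 
0: 163/40 163/39 164/41 163/41 163/42 166/43 174/49 186/57 195/62 200/64 202/65 197/67 187/67 172/67 157/76 144/85 133/97 125/98 117/92 113/80 135/71 160/67 191/66 202/67 207/67 208/67 208/67 208/67 208/67 208/67 208/67 
0.005: 163/40 162/40 163/43 164/45 165/46 168/48 178/54 188/60 196/62 201/65 204/67 199/68 190/69 175/71 157/79 143/90 133/102 125/102 118/97 115/86 134/75 158/70 191/69 201/70 206/70 207/70 207/70 207/70 207/69 206/69 206/69 
0.009: 164/44 164/44 163/44 163/45 165/47 168/49 177/54 187/60 194/65 199/69 201/71 197/72 188/72 173/73 157/80 143/91 133/104 122/102 116/95 112/83 131/75 157/72 191/74 201/74 207/74 207/73 206/72 207/72 207/74 207/73 207/72 
0.014: 165/44 165/44 165/46 166/47 167/48 169/52 177/58 186/63 195/69 201/72 203/73 199/73 190/74 174/73 154/73 135/75 121/77 118/80 118/80 126/82 144/80 166/80 192/80 201/82 205/82 202/82 201/82 199/84 197/87 192/90 188/91
```

No contact force with the tip at 0.101, so the blade has entered the slot. I'll seat it further, then turn.

Emit:
step_arm(
  increments=[
    {"delta_pos": [0,0,0.2],"dr": [0,0,0],"fingers": 1},
    {"delta_pos": [0,0,0.4],"dr": [0,0,0],"fingers": 1},
    {"delta_pos": [0,0,0.4],"dr": [0,0,-6],"fingers": 1},
    {"delta_pos": [0,0,0.4],"dr": [0,0,-14],"fingers": 1},
    {"delta_pos": [0,0,0.4],"dr": [0,0,-22],"fingers": 1},
  ],
  newtons=45,
)

```text
time: 7.05
tool_pos: [0.4542, -0.004, 0.1466]
tool_rot: [-3.141, 0.0, 2.165]
contact_force: [-0.1, -0.8, -2.3]
opening: 0.028
grip_force: 45.0
```

Emit:
step_arm(
  increments=[
    {"delta_pos": [0,0,0],"dr": [0,0,-8],"fingers": 1},
    {"delta_pos": [0,0,0],"dr": [0,0,-16],"fingers": 1},
    {"delta_pos": [0,0,0],"dr": [0,0,-24],"fingers": 1},
    {"delta_pos": [0,0,0],"dr": [0,0,-32],"fingers": 1},
    {"delta_pos": [0,0,0],"dr": [0,0,-40],"fingers": 1},
  ],
)

```text
time: 7.68
tool_pos: [0.4541, -0.0042, 0.1466]
tool_rot: [-3.141, -0.0, 2.863]
contact_force: [-1.0, -0.9, -2.0]
opening: 0.0277
grip_force: 45.0
```

Emit:
step_arm(
  increments=[
    {"delta_pos": [0,0,0],"dr": [0,0,-8],"fingers": 1},
    {"delta_pos": [0,0,0],"dr": [0,0,-16],"fingers": 1},
    {"delta_pos": [0,0,0],"dr": [0,0,-22],"fingers": 1},
    {"delta_pos": [0,0,0],"dr": [0,0,-26],"fingers": 1},
    {"delta_pos": [0,0,0],"dr": [0,0,-26],"fingers": 1},
  ],
)

```text
time: 8.3
tool_pos: [0.4542, -0.0042, 0.1466]
tool_rot: [-3.141, -0.0, -2.971]
contact_force: [-0.9, -2.2, -2.2]
opening: 0.028
grip_force: 45.0
```

```bash
python3 - <<'E'
from h import *
P=viewer.camera_params("wrist");W=viewer.read_camera("wrist");o=robot.observe();print(o["tool_pos"],o["tool_rot"],o["torque"],o["contact_force"],o["qpos"])
S=viewer.read_camera("side");C=viewer.read_camera("scene");np.savez("w7.npz",im=W,T=P["T"],K=P["K"],S=S,C=C)
for n,i in (("wrist",W),("side",S),("scene",C)):
    print(n,[b[:2] for lo,hi in (((0,150,60),(6,255,255)),((174,150,60),(179,255,255))) for b in blobs(i,lo,hi,5)][:8])
E
```

```text
[ 0.45415665 -0.0040425   0.14662076] [-3.14128075e+00 -1.56345676e-04 -2.97203677e+00] [-0.3001037  -0.01325583 -0.03381561] [-0.25626447 -1.47494219 -1.24363063] [-1.77675559e-01  3.03033559e-01  1.82876657e+00 -4.09205689e-04
  1.00983343e+00 -1.91781009e+00]
wrist [([336, 207, 22, 20, 298], [346.8, 216.1])]
side [([352, 211, 7, 8, 49], [354.6, 214.5]), ([269, 223, 4, 4, 11], [270.2, 224.8])]
scene [([318, 183, 9, 8, 48], [322.2, 186.3]), ([266, 246, 4, 4, 13], [267.4, 247.6])]
```

Emit:
step_arm(
  increments=[
    {"delta_pos": [0,0,-1.2],"dr": [0,0,0],"fingers": 1},
    {"delta_pos": [0,0,-4],"dr": [0,0,0],"fingers": 1},
    {"delta_pos": [-1,3,-4.8],"dr": [0,0,9],"fingers": 1},
    {"delta_pos": [-2.5,8,-4.8],"dr": [0,0,19],"fingers": 1},
    {"delta_pos": [-4,13,-4.8],"dr": [0,0,29],"fingers": 1},
  ],
)

```text
time: 9.07
tool_pos: [0.4715, 0.1287, 0.196]
tool_rot: [3.141, 0.001, 2.812]
contact_force: [0.2, 0.4, -0.6]
opening: 0.0275
grip_force: 45.0
```

```bash
python3 - <<'E'
from h import *
f=np.load("w7.npz")
print("tongue",at("side",(354.6,214.5),.08),at("scene",(322.2,186.3),.08),"head .4545,-.004")
P=viewer.camera_params("wrist");W=viewer.read_camera("wrist");o=robot.observe();t=o["tool_pos"];print(t,np.degrees(o["tool_rot"]),o["opening"])
a=o["tool_rot"][2];d=np.array([.4893,.278])-t[:2];x=np.array([np.cos(a),np.sin(a)]);print("tool d cm",d@x*100,d@np.array([x[1],-x[0]])*100,"rot",np.degrees(a)%360-78.1)
try: print(slot(W,P,(.4545,-.004)))
except Exception as e: print("no")
E
```

```text
tongue [0.45536276 0.02435491 0.08      ] [0.46170454 0.02040995 0.08      ] head .4545,-.004
[0.47168502 0.13408864 0.19595705] [1.79715979e+02 2.85006592e-02 1.60578155e+02] 0.027685970192558536
tool d cm 3.1240893716938043 14.157956266218427 rot 82.47815474713175
{'c': array([4.548e-01, 3.000e-04]), 'r': 0.02024954986572266, 'slot_c': array([4.542e-01, 4.000e-04], dtype=float32), 'ang': np.float32(-89.23288)}
```

The red tongue is now on the head's +y side, at (0.456, 0.024) against the head's (0.4545, −0.004), so the ring is free. Now the driver goes back to its block.

Emit:
step_arm(
  increments=[
    {"delta_pos": [0.7,3,0],"dr": [0,0,10],"fingers": 1},
    {"delta_pos": [1.4,6,0],"dr": [0,0,20],"fingers": 1},
    {"delta_pos": [2,9,0],"dr": [0,0,30],"fingers": 1},
    {"delta_pos": [2.6,12,0],"dr": [0,0,40],"fingers": 1},
    {"delta_pos": [3.2,14.4,0],"dr": [0,0,50],"fingers": 1},
  ],
)

```text
time: 9.75
tool_pos: [0.4864, 0.2754, 0.1956]
tool_rot: [3.141, -0.001, 1.941]
contact_force: [0.2, -0.5, -1.7]
opening: 0.0279
grip_force: 45.0
```

Emit:
step_arm(
  increments=[
    {"delta_pos": [0,0,0],"dr": [0,0,10],"fingers": 1},
    {"delta_pos": [0,0,0],"dr": [0,0,20],"fingers": 1},
    {"delta_pos": [0,0,0],"dr": [0,0,29],"fingers": 1},
    {"delta_pos": [0,0,0],"dr": [0,0,32.6],"fingers": 1},
    {"delta_pos": [0,0,0],"dr": [0,0,32.6],"fingers": 1},
  ],
)

```text
time: 10.38
tool_pos: [0.4864, 0.2741, 0.1954]
tool_rot: [3.141, -0.0, 1.378]
contact_force: [0.3, 0.2, -0.9]
opening: 0.028
grip_force: 45.0
```

```bash
cat > st.py <<'E'
from h import *
import sys
viewer.read_camera("side");viewer.read_camera("side");viewer.read_camera("side")
o=robot.observe();t=o["tool_pos"];a=o["tool_rot"][2];print(t.round(4),np.degrees(o["tool_rot"]).round(2),o["contact_force"].round(1),o["opening"],o["qpos"].round(2))
g=np.array(eval(sys.argv[1]));d=g-t[:2];x=np.array([np.cos(a),np.sin(a)]);print("tool d cm",d@x*100,d@np.array([x[1],-x[0]])*100)
E
python3 st.py "[.4895,.2775]"
```

```text
[0.4864 0.274  0.1951] [ 1.7999e+02 -2.0000e-02  7.9010e+01] [ 0.1 -0.6 -0.9] 0.027847013019873218 [0.38 0.43 1.48 0.   1.23 0.57]
tool d cm 0.40580271733748174 0.23290203649278146
```

Emit:
step_arm(
  increments=[
    {"delta_pos": [0.4,0.23,2],"dr": [0,0,0.9],"fingers": 1},
    {"delta_pos": [0.4,0.23,5.5],"dr": [0,0,0.9],"fingers": 1},
    {"delta_pos": [0.4,0.23,8],"dr": [0,0,0.9],"fingers": 1},
    {"delta_pos": [0.4,0.23,9.2],"dr": [0,0,0.9],"fingers": 1},
    {"delta_pos": [0.4,0.23,9.2],"dr": [0,0,0.9],"fingers": 1},
  ],
)

```text
time: 11.15
tool_pos: [0.4894, 0.2773, 0.1024]
tool_rot: [-3.141, 0.001, 1.362]
contact_force: [0.2, 0.3, -0.7]
opening: 0.0279
grip_force: 45.0
```

```bash
python3 st.py "[.4895,.2775]"
```

```text
[0.4903 0.2777 0.1039] [ 1.7989e+02 -7.0000e-02  7.8050e+01] [-0.6  0.5 -1.3] 0.027866793889231398 [ 0.38  0.53  1.58 -0.    1.02  0.59]
tool d cm -0.030570855455067172 -0.0716328864586872
```

Emit:
step_arm(
  increments=[
    {"delta_pos": [0,-0.05,0.7],"dr": [0,0,0],"fingers": 1},
    {"delta_pos": [0,-0.05,1.6],"dr": [0,0,0],"fingers": 1},
    {"delta_pos": [0,-0.05,2.8],"dr": [0,0,0],"fingers": 1},
    {"delta_pos": [0,-0.05,4],"dr": [0,0,0],"fingers": 1},
    {"delta_pos": [0,-0.05,4.6],"dr": [0,0,0],"fingers": 1},
  ],
)

```text
time: 11.92
tool_pos: [0.4884, 0.2772, 0.0561]
tool_rot: [-3.14, 0.001, 1.362]
contact_force: [-13.8, -6.2, 45.3]
opening: 0.0282
grip_force: 45.0
```

```bash
python3 st.py "[.4895,.2775]"
```

```text
[0.4891 0.2775 0.0565] [180.     0.    78.04] [ 0.4 -0.2 -0.9] 0.02780088006874657 [ 0.38  0.6   1.63 -0.    0.92  0.59]
tool d cm 0.011846745524274387 0.0424013916554836
```

The driver is home: TCP z is 0.0565, against 0.0563 when I gripped it. Now I release it and rise.

Emit:
step_arm(
  increments=[
    {"delta_pos": [0,0,0],"dr": [0,0,0],"fingers": -0.4},
    {"delta_pos": [0,0,0],"dr": [0,0,0],"fingers": -0.4},
    {"delta_pos": [0,0,0],"dr": [0,0,0],"fingers": -0.4},
    {"delta_pos": [0,0,0],"dr": [0,0,0],"fingers": -0.4},
    {"delta_pos": [0,0,-0.5],"dr": [0,0,0],"fingers": -0.4},
  ],
)

```text
time: 12.7
tool_pos: [0.4888, 0.2773, 0.0616]
tool_rot: [-3.141, 0.0, 1.362]
contact_force: [0.2, -0.6, 0.3]
opening: 0.0641
grip_force: 0.0
```

Emit:
step_arm(
  increments=[
    {"delta_pos": [0,0,-2],"dr": [0,0,0],"fingers": -0.4},
    {"delta_pos": [0,0,-6],"dr": [0,0,0],"fingers": -0.4},
    {"delta_pos": [0,0,-12],"dr": [0,0,-2],"fingers": -0.4},
    {"delta_pos": [0,0,-17],"dr": [0,0,-6],"fingers": -0.4},
    {"delta_pos": [-3,0,-19],"dr": [0,0,-11.9],"fingers": -0.4},
  ],
)

```text
time: 13.32
tool_pos: [0.4839, 0.2493, 0.2555]
tool_rot: [3.135, -0.002, 1.575]
contact_force: [0.7, -0.2, -1.2]
opening: 0.0643
grip_force: 0.0
```

```bash
python3 st.py "[.50,-.29]"; python3 - <<'E'
from h import *
P=viewer.camera_params("wrist");W=viewer.read_camera("wrist")
cv2.imwrite("pics/w8.png",W[:,:,::-1])
for b in blobs(W,(22,180,100),(32,255,255),60): print("yellow",b[0],b[1],at("wrist",b[1],.09,P))
E
```

```text
[0.4831 0.2476 0.2533] [ 1.7983e+02 -6.0000e-02  8.9830e+01] [-0.6  1.   0.6] 0.06423924483173866 [0.33 0.35 1.43 0.   1.35 0.34]
tool d cm -53.7571764634138 1.8513463425537355
yellow [310, 138, 28, 24, 271] [323.4, 146.3] [0.49097049 0.28827465 0.09      ]
```

Emit:
step_arm(
  increments=[
    {"delta_pos": [-5,0,0],"dr": [0,0,0],"fingers": -1},
    {"delta_pos": [-10.5,0,0],"dr": [0,0,0],"fingers": -1},
    {"delta_pos": [-16,0,0],"dr": [0,0,0],"fingers": -1},
    {"delta_pos": [-21,0,0],"dr": [0,0,0],"fingers": -1},
    {"delta_pos": [-26,0,0],"dr": [0,0,0],"fingers": -1},
  ],
)

```text
time: 14.15
tool_pos: [0.4823, -0.0129, 0.2506]
tool_rot: [-3.14, -0.001, 1.569]
contact_force: [-0.1, 0.0, -0.4]
opening: 0.092
grip_force: 0.0
```

Emit:
step_arm(
  increments=[
    {"delta_pos": [-5.5,0,0],"dr": [0,0,0],"fingers": -1},
    {"delta_pos": [-11,0,0],"dr": [0,0,0],"fingers": -1},
    {"delta_pos": [-16.5,0,0],"dr": [0,0,0],"fingers": -1},
    {"delta_pos": [-22,0,0],"dr": [0,0,0],"fingers": -1},
    {"delta_pos": [-26,0,0],"dr": [0,0,0],"fingers": -1},
  ],
)

```text
time: 14.78
tool_pos: [0.4822, -0.2736, 0.2501]
tool_rot: [-3.14, -0.002, 1.568]
contact_force: [0.0, -0.0, -0.3]
opening: 0.0918
grip_force: 0.0
```

```bash
python3 st.py "[.486,-.245]"; python3 - <<'E'
from h import *
P=viewer.camera_params("wrist");W=viewer.read_camera("wrist")
np.savez("w9.npz",im=W,T=P["T"],K=P["K"])
t=top(W,P,.152,(.486,-.245),.1,.0005)
cv2.imwrite("pics/w9.png",np.hstack([W,cv2.resize(t,(160,160))][:1]+[cv2.copyMakeBorder(cv2.resize(t,(160,160)),0,240,0,0,0)])[:,:,::-1])
o=viewer.camera_params("side")
for n in("side","scene"):
    print(n,[b[:2] for b in blobs(viewer.read_camera(n),(5,130,100),(13,230,255),80) if 200<b[1][0]<400 and 60<b[1][1]<200])
E
```

```text
[ 0.482  -0.273   0.2498] [-1.7988e+02 -1.1000e-01  8.9730e+01] [-0.   0.7 -0.1] 0.0917959996621189 [-0.65  0.38  1.4   0.    1.36 -0.65]
tool d cm 2.79727215356693 0.38269231418898414
side [([317, 65, 54, 38, 802], [348.4, 86.3]), ([334, 114, 31, 45, 849], [349.1, 140.5])]
scene [([233, 102, 34, 52, 1004], [249.0, 133.7])]
```

View pics/w9.png

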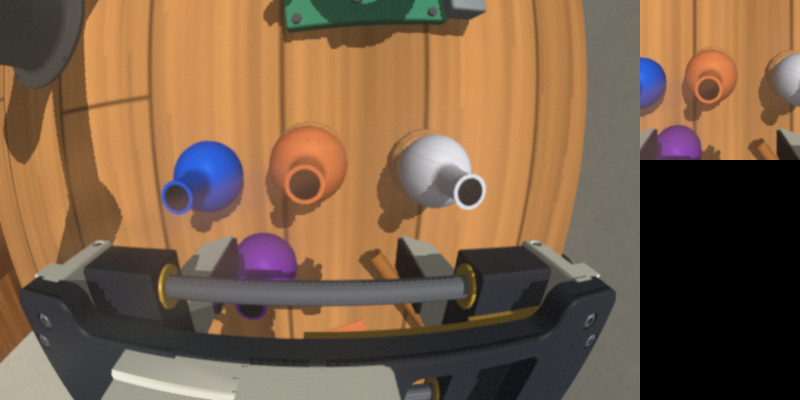

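The lip of the copper flask is at (305,184) and its ball at (308,163). Blue (178,195), tinned (468,190) and purple (265,255) are well away from it.

```bash
python3 - <<'E'
from h import *
f=np.load("w9.npz");P=dict(K=f["K"],T=f["T"]);W=f["im"]
s=.0003;c=(.486,-.25);t=top(W,P,.152,c,.04,s);hs=cv2.cvtColor(t,cv2.COLOR_RGB2GRAY)
g=cv2.cvtColor(t,cv2.COLOR_RGB2HSV)[...,2]
m=(g<110).astype(np.uint8);n,l,st,ce=cv2.connectedComponentsWithStats(m)
for i in range(1,n):
    if st[i,4]>300: print(st[i],c[0]-.04+ce[i][0]*s,c[1]+.04-ce[i][1]*s)
print(at("wrist",(305,184),.152,P),at("wrist",(305,164),.152,P),at("wrist",(305,204),.152,P))
print("ball",at("wrist",(308,163),.06,P))
print("scene lip",at("scene",(245,113),.152))
E
```

```text
[  48  133   79   64 3333] 0.47314536453645367 -0.2603108910891089
[  18  189   20   77 1214] 0.45413286655683693 -0.27815337726523887
[ 0.47221617 -0.25638125  0.152     ] [ 0.47245921 -0.23906879  0.152     ] [ 0.4719366  -0.27425715  0.152     ]
ball [ 0.47204032 -0.2544688   0.06      ]
scene lip [ 0.47660947 -0.25038027  0.152     ]
```

Emit:
step_arm(
  increments=[
    {"delta_pos": [1,-0.6,1],"dr": [0,0,0],"fingers": -1},
    {"delta_pos": [1.7,-1.0,4],"dr": [0,0,0],"fingers": -1},
    {"delta_pos": [1.7,-1.0,8],"dr": [0,0,0],"fingers": -1},
    {"delta_pos": [1.7,-1.0,12],"dr": [0,0,0],"fingers": -1},
    {"delta_pos": [1.7,-1.0,14],"dr": [0,0,0],"fingers": -1},
  ],
)

```text
time: 15.7
tool_pos: [0.4717, -0.2526, 0.1098]
tool_rot: [-3.139, -0.002, 1.572]
contact_force: [0.0, 0.7, 0.3]
opening: 0.0918
grip_force: 0.0
```

```bash
python3 st.py "[.4722,-.256]"
```

```text
[ 0.4722 -0.2534  0.1113] [-1.7991e+02 -8.0000e-02  9.0020e+01] [ 0.4 -0.8 -0.2] 0.09164653563381059 [-0.64  0.48  1.65  0.    1.01 -0.64]
tool d cm -0.25898953654663387 0.004173513494828659
```

Emit:
step_arm(
  increments=[
    {"delta_pos": [-0.25,0,0.25],"dr": [0,0,0],"fingers": -0.5},
    {"delta_pos": [-0.25,0,0.25],"dr": [0,0,0],"fingers": 0},
    {"delta_pos": [-0.25,0,0.25],"dr": [0,0,0],"fingers": 0.5},
    {"delta_pos": [-0.25,0,0.25],"dr": [0,0,0],"fingers": 1},
    {"delta_pos": [-0.25,0,0.25],"dr": [0,0,0],"fingers": 1},
  ],
  newtons=45,
)

```text
time: 16.48
tool_pos: [0.4723, -0.2574, 0.1094]
tool_rot: [3.141, 0.0, 1.57]
contact_force: [-0.8, 0.1, 0.8]
opening: 0.0466
grip_force: 0.0
```

Emit:
step_arm(
  increments=[
    {"delta_pos": [0,0,0],"dr": [0,0,0],"fingers": 1},
    {"delta_pos": [0,0,0],"dr": [0,0,0],"fingers": 1},
    {"delta_pos": [0,0,-2],"dr": [0,0,0],"fingers": 1},
    {"delta_pos": [0,0,-5],"dr": [0,0,0],"fingers": 1},
    {"delta_pos": [0,0,-9],"dr": [0,0,0],"fingers": 1},
  ],
)

```text
time: 17.1
tool_pos: [0.4715, -0.2568, 0.1988]
tool_rot: [-3.139, -0.002, 1.57]
contact_force: [-1.1, 0.0, -3.6]
opening: 0.0294
grip_force: 45.0
```

```bash
python3 st.py "[.554,.007]";python3 - <<'E'
from h import *
P=viewer.camera_params("wrist");W=viewer.read_camera("wrist");z=robot.observe()["tool_pos"]
np.savez("w10.npz",im=W,T=P["T"],K=P["K"])
B=[b for b in blobs(W,(4,120,90),(12,230,255),300)]
for b in B: print(b[0],b[1])
print(z)
E
```

```text
[ 0.473  -0.2579  0.2006] [1.7983e+02 1.2000e-01 8.9940e+01] [ 0.   1.5 -4.5] 0.029359410755239856 [-0.64  0.39  1.53  0.    1.22 -0.64]
tool d cm 26.494606864443753 8.072732204383717
[237, 158, 142, 122, 10941] [312.9, 213.1]
[286, 306, 63, 19, 389] [317.0, 316.1]
[ 0.47209202 -0.25721203  0.19889046]
```

```bash
python3 - <<'E'
from h import *
from scipy.optimize import least_squares
f=np.load("w10.npz");P=dict(K=f["K"],T=f["T"]);W=f["im"]
m=max(blobs(W,(4,120,90),(12,230,255),300),key=lambda b:b[0][4])[2].astype(np.uint8)
C=max(cv2.findContours(m,0,cv2.CHAIN_APPROX_NONE)[0],key=cv2.contourArea)[:,0]
C=C[C[:,1]<205];print(len(C))
R=[ray("wrist",c,P) for c in C];o=R[0][0];D=np.array([d/np.linalg.norm(d) for _,d in R])
t=np.array([.473,-.2579,.2006]);zc=t[2]-.051
fn=lambda p:np.linalg.norm(np.cross(np.array([p[0],p[1],zc])-o,D),axis=1)-.045
r=least_squares(fn,t[:2],loss="soft_l1",f_scale=.001);print(r.x,r.x-t[:2],np.abs(r.fun).mean())
E
```

```text
222
[ 0.46818336 -0.2559695 ] [-0.00481664  0.0019305 ] 0.00409849457518884
```

Emit:
step_arm(
  increments=[
    {"delta_pos": [2,0.5,-1.5],"dr": [0,0,0],"fingers": 1},
    {"delta_pos": [7,2,-3],"dr": [0,0,0],"fingers": 1},
    {"delta_pos": [12.5,4,-3.5],"dr": [0,0,0],"fingers": 1},
    {"delta_pos": [18,6,-3.5],"dr": [0,0,0],"fingers": 1},
    {"delta_pos": [23,7.5,-3.5],"dr": [0,0,0],"fingers": 1},
  ],
)

```text
time: 17.92
tool_pos: [0.5474, -0.0242, 0.2337]
tool_rot: [-3.14, -0.001, 1.571]
contact_force: [0.1, 0.1, -3.7]
opening: 0.0298
grip_force: 45.0
```

Emit:
step_arm(
  increments=[
    {"delta_pos": [2,0.4,0],"dr": [0,0,0],"fingers": 1},
    {"delta_pos": [3.4,0.6,0],"dr": [0,0,0],"fingers": 1},
    {"delta_pos": [3.4,0.6,0],"dr": [0,0,0],"fingers": 1},
    {"delta_pos": [3.4,0.6,0],"dr": [0,0,0],"fingers": 1},
    {"delta_pos": [3.4,0.6,0],"dr": [0,0,0],"fingers": 1},
  ],
)

```text
time: 18.55
tool_pos: [0.5534, 0.0054, 0.2343]
tool_rot: [-3.142, 0.0, 1.568]
contact_force: [-0.1, -0.2, -3.8]
opening: 0.0293
grip_force: 45.0
```

```bash
python3 st.py "[.554,.007]"
```

```text
[0.5535 0.0058 0.2343] [1.7999e+02 1.0000e-02 8.9880e+01] [-0.1  0.  -2.2] 0.029489141679100307 [-0.13  0.39  1.43 -0.    1.32 -0.13]
tool d cm 0.1163439321234192 0.04741806770745461
```

Emit:
step_arm(
  increments=[
    {"delta_pos": [0.1,0.05,1.5],"dr": [0,0,0],"fingers": 1},
    {"delta_pos": [0.1,0.05,3.5],"dr": [0,0,0],"fingers": 1},
    {"delta_pos": [0.1,0.05,5],"dr": [0,0,0],"fingers": 1},
    {"delta_pos": [0.1,0.05,5.8],"dr": [0,0,0],"fingers": 1},
    {"delta_pos": [0.1,0.05,6.2],"dr": [0,0,0],"fingers": 1},
  ],
)

```text
time: 19.32
tool_pos: [0.5541, 0.0074, 0.172]
tool_rot: [-3.142, 0.0, 1.57]
contact_force: [-1.0, -1.5, 2.4]
opening: 0.029
grip_force: 45.0
```

```bash
python3 st.py "[.554,.007]"
```

```text
[0.5544 0.0075 0.1726] [179.94   0.    89.94] [-0.  -0.3 -3.2] 0.0292042558212965 [-0.12  0.44  1.53  0.    1.17 -0.12]
tool d cm -0.048968459494280685 -0.039464484057673825
```

Emit:
step_arm(
  increments=[
    {"delta_pos": [0,0,0.2],"dr": [0,0,0],"fingers": 1},
    {"delta_pos": [0,0,0.4],"dr": [0,0,0],"fingers": 1},
    {"delta_pos": [0,0,0.6],"dr": [0,0,0],"fingers": 1},
    {"delta_pos": [0,0,0.6],"dr": [0,0,0],"fingers": 1},
    {"delta_pos": [0,0,0.6],"dr": [0,0,0],"fingers": 1},
  ],
)

```text
time: 20.1
tool_pos: [0.5545, 0.0074, 0.1666]
tool_rot: [3.14, 0.0, 1.57]
contact_force: [0.6, -1.4, 3.7]
opening: 0.0289
grip_force: 45.0
```

```bash
python3 st.py "[.554,.007]"
```

```text
[0.5544 0.0075 0.1665] [1.7994e+02 1.0000e-02 8.9940e+01] [ 0.3 -2.6  3.9] 0.029338951523402174 [-0.12  0.45  1.53 -0.    1.16 -0.12]
tool d cm -0.04568281320592817 -0.04184510389360211
```

Contact began at about TCP z 0.170, as predicted, and the springs are taking load. A −2.6 N side force says to shift slightly towards −y. I'll press on.

Emit:
step_arm(
  increments=[
    {"delta_pos": [-0.15,0,0.2],"dr": [0,0,0],"fingers": 1},
    {"delta_pos": [-0.15,0,0.5],"dr": [0,0,0],"fingers": 1},
    {"delta_pos": [-0.15,0,0.8],"dr": [0,0,0],"fingers": 1},
    {"delta_pos": [-0.15,0,1.0],"dr": [0,0,0],"fingers": 1},
    {"delta_pos": [-0.15,0,1.0],"dr": [0,0,0],"fingers": 1},
  ],
  newtons=50,
)

```text
time: 20.88
tool_pos: [0.5543, 0.0061, 0.1565]
tool_rot: [3.141, 0.0, 1.57]
contact_force: [-0.3, -1.1, 7.1]
opening: 0.0296
grip_force: 50.0
```

```bash
python3 st.py "[.554,.007]"
```

```text
[0.5542 0.0061 0.1566] [179.96   0.    89.94] [-0.6 -0.8  7.6] 0.029443391099569487 [-0.13  0.46  1.55  0.    1.14 -0.13]
tool d cm 0.09285086693685395 -0.02450210119038471
```

Emit:
step_arm(
  increments=[
    {"delta_pos": [-0.05,0,0.2],"dr": [0,0,0],"fingers": 1},
    {"delta_pos": [-0.05,0,0.4],"dr": [0,0,0],"fingers": 1},
    {"delta_pos": [-0.05,0,0.6],"dr": [0,0,0],"fingers": 1},
    {"delta_pos": [-0.05,0,0.65],"dr": [0,0,0],"fingers": 1},
    {"delta_pos": [-0.05,0,0.65],"dr": [0,0,0],"fingers": 1},
  ],
)

```text
time: 21.65
tool_pos: [0.5544, 0.0059, 0.1511]
tool_rot: [3.14, -0.0, 1.57]
contact_force: [-2.0, 1.0, 13.9]
opening: 0.0293
grip_force: 50.0
```

```bash
python3 st.py "[.554,.007]"
```

```text
[0.5544 0.0059 0.1511] [ 1.799e+02 -2.000e-02  8.994e+01] [-2.1  0.8 13.4] 0.02908096797426815 [-0.13  0.46  1.55  0.    1.12 -0.13]
tool d cm 0.11338737853742592 -0.0356781623661569
```

Emit:
step_arm(
  increments=[
    {"delta_pos": [0,0,0.1],"dr": [0,0,0],"fingers": 1},
    {"delta_pos": [0,0,0.2],"dr": [0,0,0],"fingers": 1},
    {"delta_pos": [0,0,0.2],"dr": [0,0,0],"fingers": 1},
    {"delta_pos": [0,0,0.2],"dr": [0,0,0],"fingers": 1},
    {"delta_pos": [0,0,0.2],"dr": [0,0,0],"fingers": 1},
  ],
)

```text
time: 22.42
tool_pos: [0.5545, 0.0058, 0.151]
tool_rot: [3.138, -0.0, 1.57]
contact_force: [-4.4, 2.5, 25.6]
opening: 0.0287
grip_force: 50.1
```

```bash
python3 st.py "[.554,.007]"; python3 - <<'E'
from h import *
W=viewer.read_camera("wrist");S=viewer.read_camera("side");C=viewer.read_camera("scene")
cv2.imwrite("pics/f.png",np.hstack([cv2.resize(S[80:360,200:440],(400,466)),cv2.resize(C[80:320,200:440],(400,466))])[:,:,::-1])
E
```

```text
[0.5545 0.0058 0.151 ] [179.81  -0.    89.95] [-5.7  0.6 26.6] 0.029274224382641614 [-0.13  0.46  1.56  0.    1.12 -0.13]
tool d cm 0.11566827317719564 -0.053087995026542434
```

View pics/f.png

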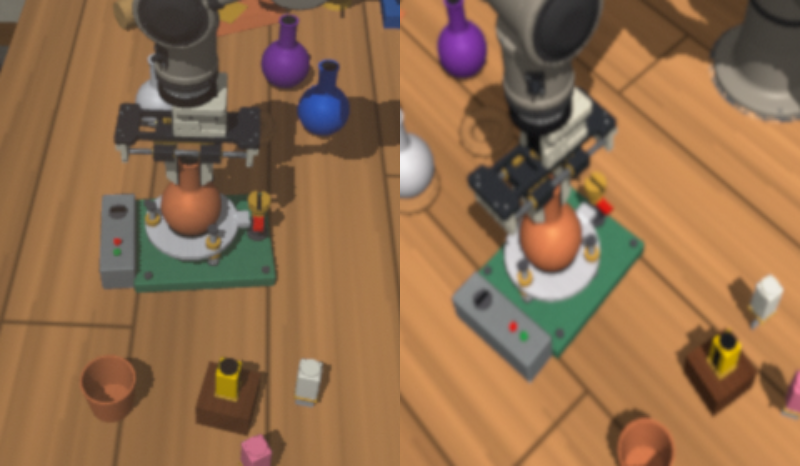

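The ring is on its hard stop: the push rose from 13 to 26 N with no further travel. The copper flask (190,210 in the left view) is seated and upright, the red tongue is swung out (258,225), and the driver is upright in its block (228,378). I'm handing in.

```bash
python3 -c "
from cell import robot
print(robot.hand_in())"
```

```text
the job is handed in; nothing more can be done
None
```

The job is handed in, with no verdict returned: lock screw turned to release the ring, driver back in its block, and the copper flask gripped and held down on the pad against the ring's stop with about 26 N.

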